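Slide two left-out bottles back into the row under the glass shelf

ROBOT

A 7-joint arm with a two-finger parallel gripper is mounted at the origin on the work surface. World frame = base frame: x ahead of the robot, y to its left, z up, the work surface at z = 0. Lengths are in m, angles in rad, forces in N, time in s.
With the tool pointing down it reaches from about 0.425 to 0.925 m from the base axis. Payload 6.8 kg.
Tool frame: the origin (TCP) lies midway between the tips of the shut fingers; the grasp point (between the pads) lies 19 mm behind it; z points along the fingers, x is the direction in which the jaws open and shut, and the axes are right-handed (so a half turn about z gives the same grasp; the last joint's range is limited). The gripper opens to 88 mm and grips with 3 to 60 N. Pads are 20 mm wide; open, the fingers measure 115 mm over their backs; the gripper's body (75 mm by 178 mm) begins 61 mm behind the grasp point.
Start: joints at [-1.22, 0.477, 0.022, 1.555, -0.011, 1.109, -0.083], TCP at [0.299, 0.605, 0.2] pointing down, gripper open.
Joint ranges: [-2.96, 2.96], [-0.34, 2.1], [-1.41, 1.46], [0.24, 2.44], [-1.37, 4.51], [0.17, 1.92], [-2.96, 2.96]. Speed limits (rad/s): [2.39, 2.39, 3.14, 3.14, 3.14, 3.14, 3.14].

INTERFACE

Orientations are given as [roll, pitch, yaw] about the fixed x, y, z axes, in that order (R = Rz(yaw) Ry(pitch) Rx(roll)).
In Python, from bench import bot gives the robot as it stands.
- The arm moves only by the tool step_arm, never from a script. Its argument "commands" is a list of rows, each an object with "slide": the shift along the tool's x, y, z in m, a list of three; "spin": the turn about the tool's z in degrees. In form: [{"slide": [tx, ty, tz], "spin": spin}, ...]. A call has 1 to 20 rows; each row is the pose to reach, as a shift and turn from the pose commanded when the call began, along the tool's axes at that moment; what a row does not reach only later rows make up. A row lasts 1/12 s, in which the tool goes at most 41.7 mm and 7.16 degrees, less where a joint would pass 70% of its speed; a pose out of reach is approached as far as the arm can. A call with a gripper value outside its range is refused whole. "grip" is the opening, from 0 (shut) to 1 (fully open), set as the call begins (left out, the last holds). The fingers move at their own pace and stop on an object; the grip force is fixed at half the most. Time passes only in rows, so rows that repeat a pose let the fingers close. It gives the time, the measured TCP pose, the force and the opening at its end, in the units of the state.
- bot.get_state(): the state, without advancing time (a new reading comes with each control period).
- bot.grab_frame(name): name is "side" or "top" or "wrist"; returns (picture, depth): 384x512x3 uint8, red, green, blue; 384x512 float32, m along the optical axis (not along the pixel's ray), 0 where there is no reading.
- bot.camera_params(name): a dict with "fov_y" (degrees; the focal length in pixels is half the picture's height over the tangent of half this angle, whatever the lens; pixels are square), "cx", "cy" (the principal point, pixels), "xyz" and "rotation" of the camera in the world. Camera axes: x right, y down, z forward; pixel columns grow to the right and rows downward; lengths in m; the calibration is good to about 2 mm. A picture is of the moment at which its call begins: read the wrist's pose just before it. camera_params takes no time and is no camera call; for the wrist camera it gives the pose at the moment of the call.
- bot.sign_off(): hands the job in, once; it reports no verdict.
Trained networks look in the newest picture that a camera, given by its name, has taken for a name from the list of things; names that differ only in an ending like _2 or _b are one class to them, and where a whole thing is asked for, a point or a joint stands for the part that bears it (a point fixed in the world has none). Each returns a list of dicts, best first, with "score" (0 to 1); they miss things now and then, are a little off and sometimes report something else, mostly with a low value. They report only what shows in the picture. A call takes as long as a camera call.
- bot.trace(camera, query): "region" (384x512 bool, what is visible of it) and "position" ([column, row] in pixels, amid what is visible of it).
The state is a dict: "time_s": time; "q": joint angles; "joint_vel": joint speeds; "tau": joint torques, N m; "tcp_pos": TCP position; "ee_rot": TCP orientation; "wrist_force": force on the tool from outside, world axes, zero at the start; "moment": the same for the moment, N m; "width": opening from 0.0 (shut) to 1.0 (fully open).
Only numpy, scipy, OpenCV 4.12 (cv2) and the standard library are available. Lean on these libraries where they do the work, as an engineer would, in place of code of your own. Each camera call takes 0.05 s, during which the arm holds its last target. There are 200 camera calls.

TASK

Two full bottles of crop-care liquid, one big and one slim, have been left out on the shop counter. Slide each one back under the glass shelf into the middle of the gap between the two standing bottles of its own kind, in line with them. Keep both bottles upright and standing on the counter all the way (do not lift or topple them), and leave everything else on the counter where it is.

Things in the scene. Friction and masses are not known exactly. Their poses are not given: they have to be found in the camera images.
- big_center (a point): Centre (half-way up, 100 mm above its underside) of the big bottle left out: round white plastic, body 70 mm in diameter, straight-sided up to 140 mm, then a sloped shoulder and a blue screw cap 42 mm across; 200 mm tall, 0.4 to 0.67 kg. Loose, stands upright on the counter in front of the row, roughly before its own gap. z up its axis.
- slim_center (a point): Centre (half-way up, 82.5 mm above its underside) of the slim bottle left out: same style, body 54 mm in diameter, straight-sided up to 115 mm, cap 35 mm across, 165 mm tall, 0.2 to 0.34 kg. Loose, stands upright roughly before its own gap. Friction of the bottles on the counter is 0.45 to 0.75: pushed high up they topple.
- big_place (a point): Point on the counter (z = 0) at the middle of the gap for the big bottle, half-way between the two standing big bottles. x axis points straight into the row, away from the side where the left-out bottles stand; y along the row, away from the robot; z up. The gap is 96 mm wide at its narrowest. It can be the gap nearer to the robot or the farther one.
- slim_place (a point): The same for the slim bottle: middle of the gap, on the counter, between the two standing slim bottles; axes as for big_place. The gap is 78 mm wide at its narrowest. The two places lie 215 mm apart on one line.
- shelf_front (a point): Middle of the front edge of the fixed clear glass shelf, at its underside, 230 mm above the counter; x points in under the shelf, y along it. Glass 8 mm thick, 270 mm to either side of this point, 200 mm deep; the row's centre line lies 100 mm in from this edge. A 16 mm post 15 mm in from each corner, low tie rails at the ends and back; front open. Two 60 mm cartons on it near the back corners.
- big_far_center (a point): Centre (half-way up) of the standing big bottle on the far side (seen from the robot) of the big gap, 83 mm from the gap's middle: same bottle as the left-out big one, 70 mm in diameter, 200 mm tall, loose. Must stay.
- big_near_center (a point): Centre (half-way up) of the standing big bottle on the near side (seen from the robot) of the big gap, 83 mm from the gap's middle: same bottle as the left-out big one, 70 mm in diameter, 200 mm tall, loose. Must stay.
- slim_far_center (a point): Centre (half-way up) of the standing slim bottle on the far side (seen from the robot) of the slim gap, 66 mm from the gap's middle: same bottle as the left-out slim one, 54 mm in diameter, 165 mm tall, loose. Must stay.
- slim_near_center (a point): Centre (half-way up) of the standing slim bottle on the near side (seen from the robot) of the slim gap, 66 mm from the gap's middle: same bottle as the left-out slim one, 54 mm in diameter, 165 mm tall, loose. Must stay.
- stamp_center (a point): Centre of a black self-inking hand stamp, 60 x 42 mm on plan (long side along its x), 82 mm tall, standing loose on the counter beyond the left-out bottles; this point is 41 mm up. Must stay.
- ink_pad_center (a point): Centre of a flat closed ink-pad tin, 70 (x) x 110 (y) x 18 mm, lying loose on the counter between the left-out bottles and the row, so that a bottle must be slid past it; this point is 9 mm up. Must stay.

How it is judged:
At the end, for the whole second after the job is handed in: Both bottles stand upright on the counter at rest, each in the gap of its own kind: its axis within 15 mm of the row's line (across the row) and within 12 mm of the middle of the gap (along the row) (x of big_center in the frame of big_place between -0.015 and 0.015 m and y of big_center in the frame of big_place between -0.012 and 0.012 m and angle between each of big_center, slim_center's own z axis and vertical below 0.06 rad and height (world z) of big_center below 0.106 m and linear speed of each of big, slim below 0.02 m/s and x of slim_center in the frame of slim_place between -0.015 and 0.015 m and y of slim_center in the frame of slim_place between -0.012 and 0.012 m and height (world z) of slim_center below 0.0885 m); the robot touches nothing.
It fails at once if one of the two bottles is toppled (leans more than about 17 degrees) (angle between any of big_center, slim_center's own z axis and vertical above 0.3 rad).
It fails at once if one of the two bottles is lifted more than 20 mm off the counter (height (world z) of big_center above 0.12 m or height (world z) of slim_center above 0.1025 m).
It fails at once if a bottle of the row is shoved by more than 15 mm or tipped (distance of any of big_far_center, big_near_center, slim_far_center, slim_near_center from where it was at the start of the episode above 0.015 m or angle between any of big_far_center, big_near_center, slim_far_center, slim_near_center's own z axis and vertical above 0.2 rad).
It fails at once if the stamp or the ink pad is shoved by more than 20 mm (distance of any of stamp_center, ink_pad_center from where it was at the start of the episode above 0.02 m).
It also fails if it takes over 58 s, if anything falls off the work surface, if the arm or the gripper's body presses on something with over 40 N, if the wrist force passes 120 N, or if a joint passes its speed limit or range.

## Working session

There is one attempt and no reset: what is moved stays moved. The work goes in short steps, Python scripts to look and compute and a tool call to move; the robot and the scene stay as the last step left them, time stands still between calls to the robot, and variables do not carry over. Pictures are saved under pics/ and viewed, on a budget of 10 in all, crops included, one or two more only if the job needs it, and the job is handed in when it is done.

Besides the shell and the picture viewer there is one more tool, called after ">>>" as name(argument=value, ...) on one line, values as JSON. step_arm: Moves the arm, as the interface text tells. Its arguments: {"type":"object","properties":{"commands":{"type":"array"},"grip":{"type":"number"}},"required":["commands"]}

```bash
ls; mkdir -p pics
python3 - <<'E'
from bench import bot
import cv2,numpy as np
s=bot.get_state();print({k:np.round(v,3).tolist() for k,v in s.items()})
ims=[]
for c in ["side","top"]:
    p,d=bot.grab_frame(c);ims.append(p);np.savez(f"{c}.npz",p=p,d=d)
    print(c,bot.camera_params(c))
cv2.imwrite("pics/a.png",cv2.cvtColor(cv2.resize(np.vstack(ims),(512*600//768*1,600)) if 0 else ims[0],cv2.COLOR_RGB2BGR))
cv2.imwrite("pics/b.png",cv2.cvtColor(ims[1],cv2.COLOR_RGB2BGR))
E
```

```text
pics
{'time_s': 0.0, 'q': [-1.22, 0.478, 0.022, 1.556, -0.011, 1.109, -0.083], 'joint_vel': [0.001, 0.001, 0.0, 0.001, 0.0, 0.001, 0.0], 'tau': [0.001, -58.286, 1.535, -27.26, -0.054, 0.017, 0.0], 'tcp_pos': [0.299, 0.605, 0.199], 'ee_rot': [3.141, 0.002, 1.112], 'wrist_force': [-0.549, -0.228, -1.269], 'moment': [0.044, 0.05, -0.025], 'width': 0.999}
side {'fov_y': 46.50458544554223, 'cx': 253.6025421147204, 'cy': 193.84477057864163, 'xyz': array([0.45812172, 0.98436202, 1.00376724]), 'rotation': array([-2.36739345,  0.00957647, -3.03446365])}
top {'fov_y': 52.20891586351671, 'cx': 257.3263453543122, 'cy': 192.98555226605626, 'xyz': array([0.35618689, 0.1503832 , 1.10433296]), 'rotation': array([-2.92762952, -0.00353426, -1.73128599])}
```

View pics/a.png

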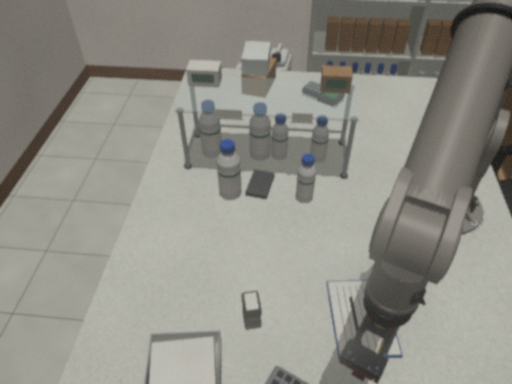

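View pics/b.png

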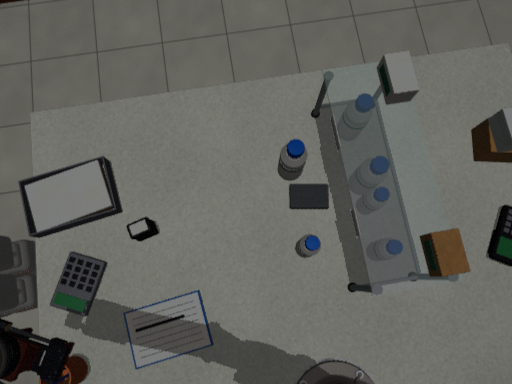

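```bash
cat > h.py <<'E'
import numpy as np,cv2
from scipy.spatial.transform import Rotation as R
from bench import bot
def pts(d,c):
    h,w=d.shape;f=h/2/np.tan(np.radians(c['fov_y'])/2)
    v,u=np.mgrid[:h,:w]
    r=np.dstack([(u-c['cx'])/f,(v-c['cy'])/f,np.ones_like(d)])@R.from_euler('xyz',c['rotation']).as_matrix().T
    return c['xyz']+r*d[...,None],r
E
python3 - <<'E'
from h import *
N=["big_center","slim_center","big_far_center","big_near_center","slim_far_center","slim_near_center","stamp_center","ink_pad_center"]
for cam in ["top","side"]:
    z=np.load(cam+".npz");c=bot.camera_params(cam);P,r=pts(z['d'].astype(float),c)
    b=z['p'].astype(int);m=((b[...,2]>b[...,0]+40)&(b[...,2]>b[...,1]+25)).astype(np.uint8)
    n,l,st,ce=cv2.connectedComponentsWithStats(m)
    print(cam)
    for i in range(1,n):
        if st[i,4]<40: continue
        q=P[l==i];zt=np.percentile(q[:,2],95)
        # ray-plane at zt from depth and at 0.2/0.165 heights
        o=[]
        rm=r[l==i].mean(0)
        for h in(.19,.155):o.append(np.round((c['xyz']+rm*(h-c['xyz'][2])/rm[2])[:2],3))
        t=q[q[:,2]>zt-.006]
        print(np.round(ce[i]),st[i,4],'z95',round(zt,3),'top',np.round((t.min(0)+t.max(0))/2,3),'rays',*o)
    for k in N:
        for t in bot.trace(cam,k)[:2]:
            g=t['region'];q=P[g];q=q[z['d'][g]>0]
            print(k,round(t['score'],2),np.round(t['position']),g.sum(),np.round(np.median(q,0),3),np.round(np.percentile(q,[3,97],axis=0),3).tolist())
z=np.load("top.npz");P,r=pts(z['d'].astype(float),bot.camera_params("top"))
for nm,(u0,v0,u1,v1) in dict(pad=(282,178,336,214),stamp=(122,212,165,245)).items():
    p=z['p'][v0:v1,u0:u1].mean(2);Q=P[v0:v1,u0:u1]
    lo,hi=(.010,.03) if nm=='pad' else (.06,.1)
    q=Q[(Q[...,2]>lo)&(Q[...,2]<hi)]
    print(nm,len(q),cv2.minAreaRect((q[:,:2]*1000).astype(np.float32)))
E
```

```text
top
[295. 147.] 233 z95 0.203 top [0.648 0.006 0.201] rays [0.65  0.005] [ 0.661 -0.   ]
[312. 243.] 170 z95 0.168 top [0.417 0.003 0.166] rays [0.415 0.008] [0.417 0.003]
[394. 247.] 66 z95 0.241 top [ 0.375 -0.159  0.239] rays [ 0.375 -0.177] [ 0.376 -0.189]
[202. 306.] 60 z95 0.011 top [0.306 0.239 0.555] rays [0.315 0.281] [0.313 0.286]
big_center 0.86 [290. 160.] 894 [0.632 0.013 0.15 ] [[0.615, -0.02, 0.023], [0.666, 0.039, 0.202]]
slim_center 0.91 [308. 245.] 455 [0.414 0.013 0.129] [[0.392, -0.013, 0.033], [0.44, 0.03, 0.168]]
stamp_center 0.73 [143. 230.] 503 [0.53  0.427 0.081] [[0.511, 0.403, 0.015], [0.555, 0.458, 0.086]]
ink_pad_center 0.62 [307. 197.] 852 [ 0.558 -0.034  0.019] [[0.526, -0.083, 0.015], [0.591, 0.014, 0.023]]
side
[227. 144.] 113 z95 0.201 top [0.563 0.487 0.6  ] rays [0.649 0.003] [ 0.657 -0.04 ]
[308. 158.] 84 z95 0.166 top [0.416 0.008 0.164] rays [0.417 0.041] [0.415 0.   ]
big_center 0.98 [229. 172.] 1217 [0.643 0.032 0.115] [[0.614, 0.001, 0.008], [0.676, 0.044, 0.2]]
big_center 0.57 [258. 138.] 884 [ 0.571 -0.159  0.095] [[0.54, -0.184, 0.009], [0
[... 705 characters left out ...]
3] [[0.618, -0.087, 0.217], [0.693, -0.079, 0.251]]
slim_near_center 0.89 [322. 136.] 655 [ 0.377 -0.168  0.087] [[0.351, -0.235, 0.0], [0.401, -0.158, 0.161]]
slim_near_center 0.62 [280. 141.] 627 [ 0.507 -0.166  0.085] [[0.483, -0.183, 0.006], [0.533, -0.157, 0.159]]
stamp_center 0.58 [250. 309.] 709 [0.531 0.455 0.078] [[0.509, 0.409, -0.001], [0.557, 0.468, 0.084]]
ink_pad_center 0.69 [262. 186.] 616 [ 0.557 -0.019  0.016] [[0.522, -0.079, 0.001], [0.592, 0.026, 0.021]]
pad 938 ((568.2614135742188, -30.49725341796875), (122.30462646484375, 86.02986907958984), 81.04851531982422)
stamp 400 ((535.0755004882812, 432.1276550292969), (42.41460037231445, 59.661216735839844), 15.945073127746582)
```

Run:
```python
from h import *
from scipy.optimize import least_squares
z=np.load("side.npz");c=bot.camera_params("side");P,_=pts(z['d'].astype(float),c)
G=dict(big=(.648,.006,.035),slim=(.417,.003,.027),bf=(.735,-.19,.035),bn=(.571,-.19,.035),sf=(.507,-.19,.027),sn=(.377,-.19,.027))
C={}
for k,(x,y,r) in G.items():
    hi=.13 if r>.03 else .105
    q=P[(P[...,2]>.03)&(P[...,2]<hi)&(np.hypot(P[...,0]-x,P[...,1]-y)<r+.02)][:,:2]
    f=lambda p:np.hypot(*(q-p).T)-r
    s=least_squares(f,(x,y),loss='soft_l1',f_scale=.002);C[k]=s.x
    print(k,len(q),np.round(s.x,4),'rms',np.round(np.median(abs(f(s.x))),4))
a=(C['bf']+C['bn'])/2;b=(C['sf']+C['sn'])/2
print('bigplace',a,'slim',b,np.linalg.norm(a-b),'yaw',np.degrees(np.arctan2(*(a-b)[::-1])),
 'linefit',np.polyfit([C[k][0] for k in('bf','bn','sf','sn')],[C[k][1] for k in('bf','bn','sf','sn')],1),
 np.linalg.norm(C['bf']-C['bn']),np.linalg.norm(C['sf']-C['sn']))
q=P[170:205,240:285];q=q[(q[...,2]>.013)&(q[...,2]<.024)&(q[...,1]<.04)]
print(cv2.minAreaRect((q[:,:2]*1000).astype(np.float32)))
T=np.load("top.npz");Pt,_=pts(T['d'].astype(float),bot.camera_params("top"))
t=bot.trace("top","ink_pad_center")[0]['region'];q=Pt[t];print(cv2.minAreaRect((q[:,:2]*1000).astype(np.float32)))
# shelf
print('front',[np.round(P[v,u],3) for v,u in((90,200),(122,345),(160,186),(172,346))])
```

```text
big 556 [0.6478 0.008 ] rms 0.001
slim 331 [0.4158 0.0058] rms 0.001
bf 500 [ 0.7393 -0.185 ] rms 0.0014
bn 613 [ 0.5717 -0.1858] rms 0.0019
sf 348 [ 0.5089 -0.186 ] rms 0.0017
sn 306 [ 0.3757 -0.1873] rms 0.0011
bigplace [ 0.65550183 -0.18541864] slim [ 0.44230629 -0.18664498] 0.21319906498472552 yaw 0.329571041123822 linefit [ 0.00607262 -0.1893651 ] 0.16766103363312454 0.13313680900911753
((564.7623291015625, -30.303821563720703), (113.17240142822266, 83.92011260986328), 80.77095031738281)
((461.7861328125, 22.01739501953125), (115.41484069824219, 311.7617492675781), 59.7568473815918)
front [array([ 0.76 , -0.193,  0.238]), array([ 0.291, -0.269,  0.091]), array([ 0.807, -0.091,  0.033]), array([ 0.284, -0.097,  0.021])]
```

Run:
```python
from h import *
p,d=bot.grab_frame("wrist");np.savez("wrist.npz",p=p,d=d)
print(bot.camera_params("wrist"))
t=np.load("top.npz")['p'][190:384,0:240];s=np.load("side.npz")['p'][180:384,100:512]
a=cv2.resize(p,(400,300));b=cv2.resize(t,(371,300),interpolation=3);e=cv2.resize(s,(600,297),interpolation=3)
im=np.zeros((600,780,3),np.uint8);im[:300,:400]=a;im[:300,405:776]=b;im[303:,:600]=e
cv2.imwrite("pics/c.png",im[...,::-1])
for cam in("top","side"):
    P,_=pts(np.load(cam+".npz")['d'].astype(float),bot.camera_params(cam))
    q=P[(np.hypot(P[...,0]-.299,P[...,1]-.605)<.15)&(P[...,2]>.15)]
    for z in np.arange(.15,.6,.025):
        k=q[(q[:,2]>=z)&(q[:,2]<z+.025)]
        if len(k)>5:
            # along jaw x (yaw 1.112, roll pi) and tool y
            ux=np.array([np.cos(1.112),np.sin(1.112)]);uy=np.array([ux[1],-ux[0]]);w=k[:,:2]-[.299,.605]
            print(cam,round(z,3),len(k),np.round([(w@ux).min(),(w@ux).max(),(w@uy).min(),(w@uy).max()],3))
```

```text
{'fov_y': 68.47167740218798, 'cx': 253.88694414940144, 'cy': 195.24635881225387, 'xyz': array([0.22236596, 0.64317967, 0.38572787]), 'rotation': array([ 2.82977353e+00, -6.90733540e-04,  1.11273181e+00])}
top 0.2 8 [-0.053  0.049 -0.008  0.013]
top 0.225 53 [-0.055  0.053 -0.005  0.014]
top 0.25 11 [0.042 0.049 0.003 0.013]
top 0.275 16 [0.041 0.054 0.007 0.015]
top 0.3 420 [-0.087  0.069 -0.03   0.036]
top 0.325 1243 [-0.091  0.057 -0.032  0.036]
top 0.35 207 [-0.042  0.001 -0.02   0.024]
top 0.375 540 [-0.043  0.01  -0.031  0.039]
top 0.4 284 [-0.041  0.007 -0.025  0.041]
top 0.425 297 [-0.042 -0.011 -0.016  0.039]
side 0.225 63 [ 0.052  0.054 -0.013  0.01 ]
side 0.3 341 [-0.022  0.086 -0.035  0.031]
side 0.325 1562 [ 0.005  0.09  -0.034  0.031]
side 0.35 68 [ 0.009  0.019 -0.025  0.021]
side 0.375 237 [ 0.002  0.039 -0.039  0.035]
side 0.4 309 [ 0.006  0.041 -0.041  0.037]
side 0.425 606 [-0.002  0.041 -0.041  0.038]
side 0.45 562 [ 0.006  0.039 -0.046  0.036]
side 0.475 660 [ 0.002  0.039 -0.045  0.035]
side 0.5 709 [ 0.017  0.041 -0.037  0.032]
side 0.525 380 [ 0.015  0.049 -0.051  0.043]
side 0.55 1295 [-0.016  0.051 -0.052  0.046]
side 0.575 3429 [-0.028  0.047 -0.051  0.047]
```

View pics/c.png

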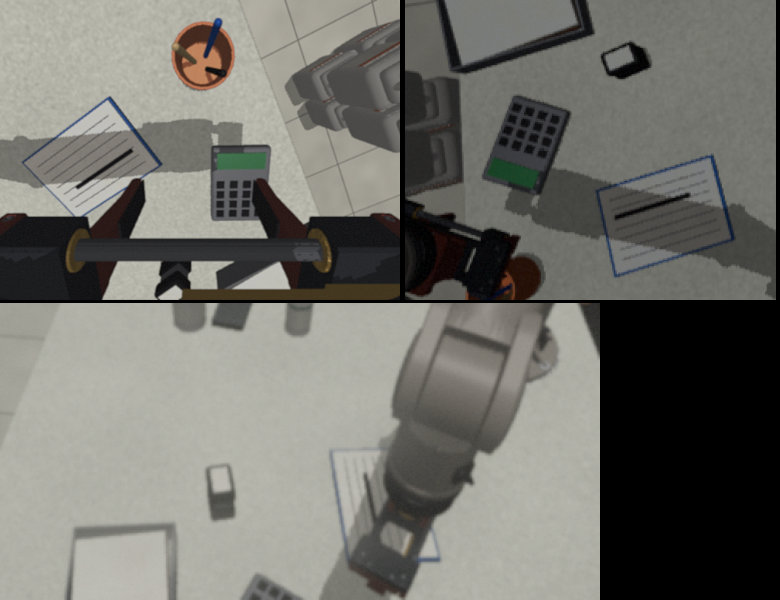

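>>> step_arm(commands=[{"slide": [-0.36, -0.1, -0.05], "spin": 0}, {"slide": [-0.36, -0.1, -0.05], "spin": 0}, {"slide": [-0.36, -0.1, -0.05], "spin": 0}, {"slide": [-0.36, -0.1, -0.05], "spin": 0}, {"slide": [-0.36, -0.1, -0.05], "spin": 0}, {"slide": [-0.36, -0.1, -0.05], "spin": 0}, {"slide": [-0.36, -0.1, -0.05], "spin": 0}, {"slide": [-0.36, -0.1, -0.05], "spin": 0}, {"slide": [-0.36, -0.1, -0.05], "spin": 0}, {"slide": [-0.36, -0.1, -0.05], "spin": 0}, {"slide": [-0.36, -0.1, -0.05], "spin": 0}, {"slide": [-0.36, -0.1, -0.05], "spin": 0}])

```text
time_s: 2.0
tcp_pos: [0.0502, 0.3273, 0.2501]
ee_rot: [-3.141, -0.002, 1.112]
wrist_force: [0.1, 0.7, 0.6]
width: 1.001
```

>>> step_arm(commands=[{"slide": [-0.15, 0.0, 0], "spin": 0}, {"slide": [-0.15, 0.0, 0], "spin": 0}, {"slide": [-0.15, 0.0, 0], "spin": 0}, {"slide": [-0.15, 0.0, 0], "spin": 0}, {"slide": [-0.15, 0.0, 0], "spin": 0}, {"slide": [-0.15, 0.0, 0], "spin": 0}, {"slide": [-0.15, 0.0, 0], "spin": 0}])

```text
time_s: 2.58
tcp_pos: [-0.0258, 0.2071, 0.2178]
ee_rot: [-3.129, 0.113, 1.121]
wrist_force: [1.6, 0.3, 0.3]
width: 0.999
```

```bash
python3 -c "
from h import *
s=bot.get_state();print(np.round(s['q'],3),s['tcp_pos'],s['ee_rot'])"
```

```text
[-1.723 -0.334 -0.094  2.402 -0.122  1.155 -0.635] [-0.02577206  0.20714613  0.21776738] [-3.12928115  0.11270185  1.12148949]
```

>>> step_arm(commands=[{"slide": [0, 0, 0], "spin": 0}, {"slide": [0.05, 0, 0], "spin": 0}, {"slide": [0.1, 0, 0], "spin": 0}, {"slide": [0.13, 0, 0], "spin": 0}, {"slide": [0.13, 0, 0], "spin": 0}])

```text
time_s: 3.0
tcp_pos: [0.0373, 0.33, 0.2041]
ee_rot: [-3.13, 0.106, 1.106]
wrist_force: [-0.2, -0.5, 0.7]
width: 1.0
```

```bash
cat >> h.py <<'E'
def st(*D):
    s=bot.get_state();M=R.from_euler('xyz',s['ee_rot']).as_matrix()
    print(round(s['time_s'],2),'tcp',np.round(s['tcp_pos'],4),'zaxis',np.round(M[:,2],3),'xaxis',np.round(M[:,0],3),'q',np.round(s['q'],2),'F',np.round(s['wrist_force'],1))
    for d in D: print('world',d,'-> slide',np.round(M.T@np.array(d),4))
    return s,M
E
python3 -c "
from h import *
st((-.09,-.25,0),(-.09,-.25,.1),(-.09,-.25,-.1))"
```

```text
3.0 tcp [0.0373 0.33   0.2041] zaxis [-0.058 -0.089 -0.994] xaxis [ 0.446  0.889 -0.106] q [-1.66 -0.06  0.07  2.23 -0.06  1.06 -0.45] F [-0.2 -0.5  0.7]
world (-0.09, -0.25, 0) -> slide [-0.2623  0.032   0.0275]
world (-0.09, -0.25, 0.1) -> slide [-0.2729  0.0308 -0.072 ]
world (-0.09, -0.25, -0.1) -> slide [-0.2518  0.0332  0.1269]
```

>>> step_arm(commands=[{"slide": [-0.26, 0.03, 0.03], "spin": 0}, {"slide": [-0.26, 0.03, 0.03], "spin": 0}, {"slide": [-0.26, 0.03, 0.03], "spin": 0}, {"slide": [-0.26, 0.03, 0.03], "spin": 0}, {"slide": [-0.26, 0.03, 0.03], "spin": 0}, {"slide": [-0.26, 0.03, 0.03], "spin": 0}, {"slide": [-0.26, 0.03, 0.03], "spin": 0}, {"slide": [-0.26, 0.03, 0.03], "spin": 0}, {"slide": [-0.26, 0.03, 0.03], "spin": 0}, {"slide": [-0.26, 0.03, 0.03], "spin": 0}])

```text
time_s: 3.83
tcp_pos: [-0.0554, 0.1757, 0.1992]
ee_rot: [3.138, 0.15, 1.132]
wrist_force: [-2.5, -0.8, 0.8]
width: 0.999
```

```bash
python3 -c "
from h import *
st((0,.25,0.05))"
```

```text
3.83 tcp [-0.0554  0.1757  0.1992] zaxis [-0.06  -0.137 -0.989] xaxis [ 0.42   0.895 -0.149] q [-1.31 -0.34 -0.5   2.43 -0.27  1.14 -0.52] F [-2.5 -0.8  0.8]
world (0, 0.25, 0.05) -> slide [ 0.2163 -0.1059 -0.0836]
```

```bash
python3 -c "
from h import *
s,M=st()
for w in ((-.03,.36,.35),(.2,.33,.45),(.36,.12,.45),(.36,-.12,.45),(.2,-.33,.45),(0,-.42,.45),(0,-.75,.4)):print(w,np.round(M.T@(np.array(w)-s['tcp_pos']),3))"
```

```text
3.83 tcp [-0.0554  0.1757  0.1992] zaxis [-0.06  -0.137 -0.989] xaxis [ 0.42   0.895 -0.149] q [-1.31 -0.34 -0.5   2.43 -0.27  1.14 -0.52] F [-2.5 -0.8  0.8]
(-0.03, 0.36, 0.35) [ 0.153 -0.055 -0.176]
(0.2, 0.33, 0.45) [ 0.208  0.167 -0.284]
(0.36, 0.12, 0.45) [ 0.087  0.401 -0.265]
(0.36, -0.12, 0.45) [-0.128  0.503 -0.233]
(0.2, -0.33, 0.45) [-0.383  0.447 -0.194]
(0, -0.42, 0.45) [-0.547  0.304 -0.17 ]
(0, -0.75, 0.4) [-0.835  0.444 -0.075]
```

>>> step_arm(commands=[{"slide": [0.153, -0.055, -0.176], "spin": 0}, {"slide": [0.153, -0.055, -0.176], "spin": 0}, {"slide": [0.153, -0.055, -0.176], "spin": 0}, {"slide": [0.153, -0.055, -0.176], "spin": 0}, {"slide": [0.153, -0.055, -0.176], "spin": 0}, {"slide": [0.153, -0.055, -0.176], "spin": 0}, {"slide": [0.153, -0.055, -0.176], "spin": 0}, {"slide": [0.208, 0.167, -0.284], "spin": 7}, {"slide": [0.208, 0.167, -0.284], "spin": 14}, {"slide": [0.208, 0.167, -0.284], "spin": 21}, {"slide": [0.208, 0.167, -0.284], "spin": 28}, {"slide": [0.208, 0.167, -0.284], "spin": 35}, {"slide": [0.208, 0.167, -0.284], "spin": 42}, {"slide": [0.208, 0.167, -0.284], "spin": 49}, {"slide": [0.087, 0.401, -0.265], "spin": 56}, {"slide": [0.087, 0.401, -0.265], "spin": 63}, {"slide": [0.087, 0.401, -0.265], "spin": 63}, {"slide": [0.087, 0.401, -0.265], "spin": 63}, {"slide": [0.087, 0.401, -0.265], "spin": 63}, {"slide": [0.087, 0.401, -0.265], "spin": 63}])

```text
time_s: 5.5
tcp_pos: [0.355, 0.1196, 0.45]
ee_rot: [3.003, 0.059, 0.005]
wrist_force: [1.4, 0.9, -0.1]
width: 1.0
```

```bash
python3 -c "
from h import *
s,M=st()
for w in ((.36,-.12,.45),(.2,-.33,.45),(0,-.42,.45),(0,-.75,.4)):print(w,np.round(M.T@(np.array(w)-s['tcp_pos']),3))"
```

```text
5.5 tcp [0.355  0.1196 0.45  ] zaxis [-0.058 -0.139 -0.989] xaxis [ 0.998  0.005 -0.059] q [-0.71 -0.13  0.11  1.74  0.1   1.66 -0.58] F [ 1.4  0.9 -0.1]
(0.36, -0.12, 0.45) [0.004 0.237 0.033]
(0.2, -0.33, 0.45) [-0.157  0.443  0.071]
(0, -0.42, 0.45) [-0.357  0.53   0.095]
(0, -0.75, 0.4) [-0.356  0.85   0.191]
```

>>> step_arm(commands=[{"slide": [0.004, 0.237, 0.033], "spin": 0}, {"slide": [0.004, 0.237, 0.033], "spin": 0}, {"slide": [0.004, 0.237, 0.033], "spin": 0}, {"slide": [0.004, 0.237, 0.033], "spin": 0}, {"slide": [0.004, 0.237, 0.033], "spin": 0}, {"slide": [0.004, 0.237, 0.033], "spin": 0}, {"slide": [-0.157, 0.443, 0.071], "spin": 0}, {"slide": [-0.157, 0.443, 0.071], "spin": 0}, {"slide": [-0.157, 0.443, 0.071], "spin": 0}, {"slide": [-0.157, 0.443, 0.071], "spin": 0}, {"slide": [-0.157, 0.443, 0.071], "spin": 0}, {"slide": [-0.157, 0.443, 0.071], "spin": 0}, {"slide": [-0.357, 0.6, 0.095], "spin": 0}, {"slide": [-0.357, 0.6, 0.095], "spin": 0}, {"slide": [-0.357, 0.6, 0.095], "spin": 0}, {"slide": [-0.357, 0.6, 0.095], "spin": 0}, {"slide": [-0.357, 0.6, 0.095], "spin": 0}, {"slide": [-0.357, 0.6, 0.095], "spin": 0}, {"slide": [-0.357, 0.6, 0.095], "spin": 0}])

```text
time_s: 7.08
tcp_pos: [-0.0037, -0.489, 0.4605]
ee_rot: [3.001, 0.06, 0.001]
wrist_force: [0.6, -0.3, 0.1]
width: 1.002
```

```bash
python3 -c "
from h import *
s,M=st()
for w in ((0,-.75,.4),(0,-1.15,.4)):print(w,np.round(M.T@(np.array(w)-s['tcp_pos']),3))"
```

```text
7.08 tcp [-0.0037 -0.489   0.4605] zaxis [-0.059 -0.14  -0.988] xaxis [ 0.998  0.001 -0.06 ] q [ 0.29 -0.25  0.89  1.71  0.3   1.48  1.18] F [ 0.6 -0.3  0.1]
(0, -0.75, 0.4) [0.007 0.25  0.096]
(0, -1.15, 0.4) [0.006 0.646 0.152]
```

>>> step_arm(commands=[{"slide": [0.006, 0.646, 0.152], "spin": 0}, {"slide": [0.006, 0.646, 0.152], "spin": 0}, {"slide": [0.006, 0.646, 0.152], "spin": 0}, {"slide": [0.006, 0.646, 0.152], "spin": 0}, {"slide": [0.006, 0.646, 0.152], "spin": 0}, {"slide": [0.006, 0.646, 0.152], "spin": 0}, {"slide": [0.006, 0.646, 0.152], "spin": 0}, {"slide": [0.006, 0.646, 0.152], "spin": 0}, {"slide": [0.006, 0.646, 0.152], "spin": 0}, {"slide": [0.006, 0.646, 0.152], "spin": 0}, {"slide": [0.006, 0.646, 0.152], "spin": 0}, {"slide": [0.006, 0.646, 0.152], "spin": 0}, {"slide": [0.006, 0.646, 0.152], "spin": 0}, {"slide": [0.006, 0.646, 0.152], "spin": 0}])

```text
time_s: 8.25
tcp_pos: [0.0066, -0.9502, 0.4041]
ee_rot: [2.985, 0.03, 0.009]
wrist_force: [0.8, 0.2, -0.8]
width: 0.999
```

```bash
python3 -c "
from h import *
s,M=st()
for w in ((0,-.75,.4),(0,-1.25,.4)):print(w,np.round(M.T@(np.array(w)-s['tcp_pos']),3))"
```

```text
8.25 tcp [ 0.0066 -0.9502  0.4041] zaxis [-0.028 -0.156 -0.987] xaxis [ 1.     0.009 -0.03 ] q [ 1.38  1.07  1.19  0.25 -1.06  1.81  1.65] F [ 0.8  0.2 -0.8]
(0, -0.75, 0.4) [-0.005 -0.198 -0.027]
(0, -1.25, 0.4) [-0.009  0.295  0.051]
```

>>> step_arm(commands=[{"slide": [-0.01, 0.45, 0.07], "spin": 0}, {"slide": [-0.01, 0.45, 0.07], "spin": 0}, {"slide": [-0.01, 0.45, 0.07], "spin": 0}, {"slide": [-0.01, 0.45, 0.07], "spin": 0}, {"slide": [-0.01, 0.45, 0.07], "spin": 0}, {"slide": [-0.01, 0.45, 0.07], "spin": 0}, {"slide": [-0.01, 0.45, 0.07], "spin": 0}, {"slide": [-0.01, 0.45, 0.07], "spin": 0}, {"slide": [-0.01, 0.45, 0.07], "spin": 0}, {"slide": [-0.01, 0.45, 0.07], "spin": 0}])

```text
time_s: 9.08
tcp_pos: [-0.0007, -1.0104, 0.3091]
ee_rot: [2.944, 0.032, 0.005]
wrist_force: [-0.6, -0.4, -0.4]
width: 0.999
```

```bash
python3 -c "
from h import *
s,M=st()
for w in ((0,-.75,.4),(0,-1.25,.4)):print(w,np.round(M.T@(np.array(w)-s['tcp_pos']),3))"
```

```text
9.08 tcp [-7.0000e-04 -1.0104e+00  3.0910e-01] zaxis [-0.03  -0.197 -0.98 ] xaxis [ 0.999  0.005 -0.032] q [ 1.4   1.19  1.29  0.24 -1.19  1.68  1.66] F [-0.6 -0.4 -0.4]
(0, -0.75, 0.4) [-0.001 -0.237 -0.14 ]
(0, -1.25, 0.4) [-0.003  0.253 -0.042]
```

>>> step_arm(commands=[{"slide": [0, 0.5, -0.25], "spin": 0}, {"slide": [0, 0.5, -0.25], "spin": 0}, {"slide": [0, 0.5, -0.25], "spin": 0}, {"slide": [0, 0.5, -0.25], "spin": 0}, {"slide": [0, 0.5, -0.25], "spin": 0}])

```text
time_s: 9.5
tcp_pos: [0.0016, -1.0043, 0.358]
ee_rot: [2.905, 0.032, 0.005]
wrist_force: [-0.3, 0.0, -0.9]
width: 1.003
```

>>> step_arm(commands=[{"slide": [0, 0.5, -0.15], "spin": 0}, {"slide": [0, 0.5, -0.15], "spin": 0}, {"slide": [0, 0.5, -0.15], "spin": 0}, {"slide": [0, 0.5, -0.15], "spin": 0}, {"slide": [0, 0.5, -0.15], "spin": 0}])

```text
time_s: 9.92
tcp_pos: [0.0027, -1.0104, 0.374]
ee_rot: [2.87, 0.032, 0.004]
wrist_force: [-0.5, -0.3, -0.1]
width: 0.997
```

```bash
python3 -c "
from h import *
s,M=st()
for w in ((0,-.75,.4),(0,-1.25,.4)):print(w,np.round(M.T@(np.array(w)-s['tcp_pos']),3))"
```

```text
9.92 tcp [ 0.0027 -1.0104  0.374 ] zaxis [-0.03  -0.268 -0.963] xaxis [ 0.999  0.004 -0.032] q [ 1.39  1.12  1.29  0.24 -1.18  1.67  1.65] F [-0.5 -0.3 -0.1]
(0, -0.75, 0.4) [-0.002 -0.244 -0.095]
(0, -1.25, 0.4) [-0.005  0.238  0.039]
```

>>> step_arm(commands=[{"slide": [0, 0.6, -0.1], "spin": 0}, {"slide": [0, 0.6, -0.1], "spin": 0}, {"slide": [0, 0.6, -0.1], "spin": 0}])

```text
time_s: 10.17
tcp_pos: [0.0034, -1.023, 0.3782]
ee_rot: [2.833, 0.032, 0.004]
wrist_force: [-0.1, 0.4, 0.2]
width: 0.996
```

>>> step_arm(commands=[{"slide": [0, 0.6, -0.1], "spin": 0}, {"slide": [0, 0.6, -0.1], "spin": 0}, {"slide": [0, 0.6, -0.1], "spin": 0}])

```text
time_s: 10.42
tcp_pos: [0.004, -1.0336, 0.3866]
ee_rot: [2.796, 0.033, 0.004]
wrist_force: [0.8, -0.0, -0.4]
width: 1.002
```

>>> step_arm(commands=[{"slide": [0, 0.6, -0.4], "spin": 0}, {"slide": [0, 0.6, -0.4], "spin": 0}, {"slide": [0, 0.6, -0.4], "spin": 0}])

```text
time_s: 10.67
tcp_pos: [0.0062, -1.0201, 0.4414]
ee_rot: [2.76, 0.033, 0.005]
wrist_force: [-0.5, 0.3, -0.3]
width: 1.003
```

>>> step_arm(commands=[{"slide": [0, 0.6, -0.4], "spin": 0}, {"slide": [0, 0.6, -0.4], "spin": 0}, {"slide": [0, 0.6, -0.4], "spin": 0}])

```text
time_s: 10.92
tcp_pos: [0.008, -1.0055, 0.4912]
ee_rot: [2.724, 0.033, 0.004]
wrist_force: [-0.1, 0.4, 0.5]
width: 1.003
```

>>> step_arm(commands=[{"slide": [0, 0.6, 0], "spin": 0}, {"slide": [0, 0.6, 0], "spin": 0}])

```text
time_s: 11.08
tcp_pos: [0.0081, -1.0224, 0.4889]
ee_rot: [2.687, 0.033, 0.004]
wrist_force: [0.5, -0.1, -0.5]
width: 1.002
```

>>> step_arm(commands=[{"slide": [0, 0.6, 0], "spin": 0}, {"slide": [0, 0.6, 0], "spin": 0}])

```text
time_s: 11.25
tcp_pos: [0.0083, -1.0377, 0.4851]
ee_rot: [2.656, 0.033, 0.004]
wrist_force: [-0.1, 0.9, 1.0]
width: 1.003
```

>>> step_arm(commands=[{"slide": [0, 0.6, 0], "spin": 0}, {"slide": [0, 0.6, 0], "spin": 0}])

```text
time_s: 11.42
tcp_pos: [0.0086, -1.0508, 0.4877]
ee_rot: [2.621, 0.033, 0.004]
wrist_force: [0.3, -0.1, -0.5]
width: 1.003
```

>>> step_arm(commands=[{"slide": [0, 0.6, -0.1], "spin": 0}, {"slide": [0, 0.6, -0.1], "spin": 0}])

```text
time_s: 11.58
tcp_pos: [0.0093, -1.0556, 0.5049]
ee_rot: [2.585, 0.033, 0.004]
wrist_force: [-0.2, -0.9, 0.0]
width: 0.999
```

>>> step_arm(commands=[{"slide": [0, 0.6, -0.1], "spin": 0}, {"slide": [0, 0.6, -0.1], "spin": 0}])

```text
time_s: 11.75
tcp_pos: [0.0102, -1.059, 0.5253]
ee_rot: [2.547, 0.033, 0.004]
wrist_force: [0.8, 0.1, -0.3]
width: 0.999
```

>>> step_arm(commands=[{"slide": [0, 0.6, -0.1], "spin": 0}, {"slide": [0, 0.6, -0.1], "spin": 0}])

```text
time_s: 11.92
tcp_pos: [0.011, -1.0614, 0.5452]
ee_rot: [2.512, 0.033, 0.004]
wrist_force: [0.5, -0.4, -0.7]
width: 1.0
```

>>> step_arm(commands=[{"slide": [0, 0.6, -0.1], "spin": 0}, {"slide": [0, 0.6, -0.1], "spin": 0}])

```text
time_s: 12.08
tcp_pos: [0.0117, -1.0626, 0.5659]
ee_rot: [2.477, 0.033, 0.004]
wrist_force: [0.3, -0.3, -0.2]
width: 1.004
```

>>> step_arm(commands=[{"slide": [0, 0.6, -0.1], "spin": 0}, {"slide": [0, 0.6, -0.1], "spin": 0}])

```text
time_s: 12.25
tcp_pos: [0.0126, -1.0625, 0.588]
ee_rot: [2.442, 0.033, 0.004]
wrist_force: [0.3, 0.1, 0.9]
width: 0.999
```

```bash
python3 -c "
from h import *
s,M=st()
for w in ((0,-.6,.5),(.15,-.35,.5),(.35,-.1,.45),(.45,.2,.3),(.645,.15,.25)):print(w,np.round(M.T@(np.array(w)-s['tcp_pos']),3))"
```

```text
12.25 tcp [ 0.0126 -1.0625  0.588 ] zaxis [-0.023 -0.644 -0.765] xaxis [ 0.999  0.004 -0.033] q [ 1.37  0.96  1.29  0.24 -1.17  1.4   1.65] F [0.3 0.1 0.9]
(0, -0.6, 0.5) [-0.008 -0.411 -0.23 ]
(0.15, -0.35, 0.5) [ 0.143 -0.598 -0.394]
(0.35, -0.1, 0.45) [ 0.346 -0.817 -0.522]
(0.45, 0.2, 0.3) [ 0.452 -1.141 -0.602]
(0.645, 0.15, 0.25) [ 0.648 -1.13  -0.536]
```

>>> step_arm(commands=[{"slide": [-0.008, -0.411, -0.23], "spin": 0}, {"slide": [-0.008, -0.411, -0.23], "spin": 0}, {"slide": [-0.008, -0.411, -0.23], "spin": 0}, {"slide": [-0.008, -0.411, -0.23], "spin": 0}, {"slide": [-0.008, -0.411, -0.23], "spin": 0}, {"slide": [-0.008, -0.411, -0.23], "spin": 0}, {"slide": [-0.008, -0.411, -0.23], "spin": 0}, {"slide": [-0.008, -0.411, -0.23], "spin": 0}, {"slide": [-0.008, -0.411, -0.23], "spin": 0}, {"slide": [-0.008, -0.411, -0.23], "spin": 0}, {"slide": [0.2, -0.598, -0.394], "spin": 0}, {"slide": [0.2, -0.598, -0.394], "spin": 0}, {"slide": [0.2, -0.598, -0.394], "spin": 0}, {"slide": [0.2, -0.598, -0.394], "spin": 0}, {"slide": [0.2, -0.598, -0.394], "spin": 0}, {"slide": [0.2, -0.598, -0.394], "spin": 0}, {"slide": [0.2, -0.598, -0.394], "spin": 0}, {"slide": [0.2, -0.598, -0.394], "spin": 0}])

```text
time_s: 13.75
tcp_pos: [0.1118, -0.5264, 0.4988]
ee_rot: [2.443, 0.031, 0.008]
wrist_force: [0.7, 0.8, 1.2]
width: 1.004
```

```bash
python3 -c "
from h import *
s,M=st()
for w in ((.35,-.3,.5),(.45,-.1,.45),(.55,.2,.4),(.645,.17,.25)):print(w,np.round(M.T@(np.array(w)-s['tcp_pos']),3))"
```

```text
13.75 tcp [ 0.1118 -0.5264  0.4988] zaxis [-0.018 -0.643 -0.766] xaxis [ 0.999  0.008 -0.031] q [ 0.67 -0.34  0.22  1.95  0.6   1.03  0.73] F [0.7 0.8 1.2]
(0.35, -0.3, 0.5) [ 0.24  -0.166 -0.151]
(0.45, -0.1, 0.45) [ 0.343 -0.349 -0.243]
(0.55, 0.2, 0.4) [ 0.447 -0.608 -0.4  ]
(0.645, 0.17, 0.25) [ 0.547 -0.679 -0.267]
```

>>> step_arm(commands=[{"slide": [0.29, -0.12, -0.12], "spin": 0}, {"slide": [0.29, -0.12, -0.12], "spin": 0}, {"slide": [0.29, -0.12, -0.12], "spin": 0}, {"slide": [0.29, -0.12, -0.12], "spin": 0}, {"slide": [0.29, -0.12, -0.12], "spin": 0}, {"slide": [0.29, -0.12, -0.12], "spin": 0}, {"slide": [0.29, -0.12, -0.12], "spin": 0}, {"slide": [0.29, -0.12, -0.12], "spin": 0}, {"slide": [0.45, -0.35, -0.25], "spin": 0}, {"slide": [0.45, -0.35, -0.25], "spin": 0}, {"slide": [0.45, -0.35, -0.25], "spin": 0}, {"slide": [0.45, -0.35, -0.25], "spin": 0}, {"slide": [0.45, -0.35, -0.25], "spin": 0}, {"slide": [0.45, -0.35, -0.25], "spin": 0}, {"slide": [0.45, -0.35, -0.25], "spin": 0}])

```text
time_s: 15.0
tcp_pos: [0.5467, -0.1141, 0.4548]
ee_rot: [2.444, 0.031, 0.004]
wrist_force: [0.4, -0.9, -0.5]
width: 0.995
```

```bash
python3 -c "
from h import *
s,M=st()
for w in ((.6,.15,.4),(.645,.17,.25)):print(w,np.round(M.T@(np.array(w)-s['tcp_pos']),3))"
```

```text
15.0 tcp [ 0.5467 -0.1141  0.4548] zaxis [-0.021 -0.643 -0.766] xaxis [ 1.     0.004 -0.031] q [ 0.15  0.23 -0.57  1.55  0.75  1.72 -0.42] F [ 0.4 -0.9 -0.5]
(0.6, 0.15, 0.4) [ 0.056 -0.236 -0.129]
(0.645, 0.17, 0.25) [ 0.106 -0.347 -0.028]
```

>>> step_arm(commands=[{"slide": [0.056, -0.236, -0.129], "spin": 0}, {"slide": [0.056, -0.236, -0.129], "spin": 0}, {"slide": [0.056, -0.236, -0.129], "spin": 0}, {"slide": [0.056, -0.236, -0.129], "spin": 0}, {"slide": [0.056, -0.236, -0.129], "spin": 0}, {"slide": [0.056, -0.236, -0.129], "spin": 0}, {"slide": [0.106, -0.347, -0.028], "spin": 0}, {"slide": [0.106, -0.347, -0.028], "spin": 0}, {"slide": [0.106, -0.347, -0.028], "spin": 0}, {"slide": [0.106, -0.347, -0.028], "spin": 0}, {"slide": [0.106, -0.347, -0.028], "spin": 0}], grip=0.4)

```text
time_s: 15.92
tcp_pos: [0.6431, 0.1686, 0.2412]
ee_rot: [2.439, 0.042, 0.006]
wrist_force: [-1.1, -1.4, -1.1]
width: 0.401
```

Run:
```python
from h import *
s,M=st();print(s['width'])
for w in ((.648,.15,.1),(.648,.12,.024),(.648,.08,.024)):print(w,np.round(M.T@(np.array(w)-s['tcp_pos']),3))
p,d=bot.grab_frame("side");np.savez("s2.npz",p=p,d=d)
cv2.imwrite("pics/d.png",cv2.resize(p,(800,600))[...,::-1])
```

```text
15.92 tcp [0.6431 0.1686 0.2412] zaxis [-0.028 -0.646 -0.763] xaxis [ 0.999  0.006 -0.042] q [-0.37  0.71 -0.45  1.31  0.74  1.75 -0.86] F [-1.1 -1.4 -1.1]
0.40087297228242363
(0.648, 0.15, 0.1) [ 0.011 -0.077  0.12 ]
(0.648, 0.12, 0.024) [ 0.014 -0.103  0.197]
(0.648, 0.08, 0.024) [ 0.013 -0.072  0.223]
```

View pics/d.png

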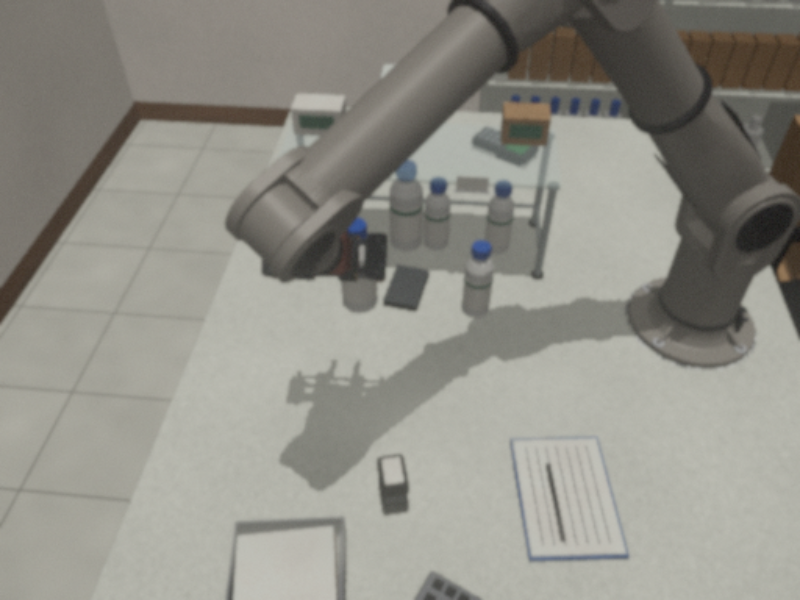

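>>> step_arm(commands=[{"slide": [0.011, -0.077, 0.12], "spin": 0}, {"slide": [0.011, -0.077, 0.12], "spin": 0}, {"slide": [0.011, -0.077, 0.12], "spin": 0}, {"slide": [0.011, -0.077, 0.12], "spin": 0}, {"slide": [0.014, -0.103, 0.197], "spin": 0}, {"slide": [0.014, -0.103, 0.197], "spin": 0}, {"slide": [0.014, -0.103, 0.197], "spin": 0}, {"slide": [0.014, -0.103, 0.197], "spin": 0}])

```text
time_s: 16.63
tcp_pos: [0.6522, 0.12, 0.0341]
ee_rot: [2.443, 0.032, 0.002]
wrist_force: [-0.0, 0.7, 0.9]
width: 0.402
```

Run:
```python
from h import *
s,M=st()
for w in ((.648,.06,.024),(.648,.045,.024),(.655,-.13,.024),(.655,-.149,.024)):print(w,np.round(M.T@(np.array(w)-s['tcp_pos']),4))
```

```text
16.63 tcp [0.6522 0.12   0.0341] zaxis [-0.023 -0.644 -0.765] xaxis [ 0.999  0.002 -0.032] q [-0.32  0.89 -0.41  1.47  0.83  1.45 -1.03] F [-0.   0.7  0.9]
(0.648, 0.06, 0.024) [-0.004   0.0394  0.0464]
(0.648, 0.045, 0.024) [-0.004   0.0508  0.056 ]
(0.655, -0.13, 0.024) [0.0026 0.1849 0.1685]
(0.655, -0.149, 0.024) [0.0025 0.1995 0.1807]
```

>>> step_arm(commands=[{"slide": [-0.004, 0.0394, 0.0464], "spin": 0}, {"slide": [-0.004, 0.0394, 0.0464], "spin": 0}, {"slide": [-0.004, 0.0394, 0.0464], "spin": 0}, {"slide": [-0.004, 0.0432, 0.0496], "spin": 0}, {"slide": [-0.004, 0.047, 0.0528], "spin": 0}, {"slide": [-0.004, 0.0508, 0.056], "spin": 0}, {"slide": [-0.0038, 0.0546, 0.0592], "spin": 0}, {"slide": [-0.0036, 0.06, 0.0637], "spin": 0}, {"slide": [-0.0033, 0.066, 0.0687], "spin": 0}, {"slide": [-0.003, 0.072, 0.0737], "spin": 0}, {"slide": [-0.0027, 0.078, 0.0787], "spin": 0}, {"slide": [-0.0024, 0.084, 0.0837], "spin": 0}, {"slide": [-0.0021, 0.09, 0.0888], "spin": 0}, {"slide": [-0.0018, 0.096, 0.0938], "spin": 0}, {"slide": [-0.0015, 0.1, 0.0972], "spin": 0}, {"slide": [-0.0015, 0.102, 0.0988], "spin": 0}])

```text
time_s: 17.97
tcp_pos: [0.6506, -0.0221, 0.0223]
ee_rot: [2.443, 0.032, 0.003]
wrist_force: [0.5, 2.6, 0.5]
width: 0.397
```

```bash
cat >> h.py <<'E'
def fit(k,x,y,r,name=None):
    from scipy.optimize import least_squares
    p,d=bot.grab_frame("side")
    if name: cv2.imwrite(name,cv2.resize(p,(800,600))[...,::-1])
    P,_=pts(d.astype(float),bot.camera_params("side"));hi=.13 if r>.03 else .105
    q=P[(P[...,2]>.03)&(P[...,2]<hi)&(np.hypot(P[...,0]-x,P[...,1]-y)<r+.015)][:,:2]
    f=lambda p:np.hypot(*(q-p).T)-r
    s=least_squares(f,(x,y),loss='soft_l1',f_scale=.002)
    print(k,len(q),np.round(s.x,4),np.round(np.median(abs(f(s.x))),4));return P,p
E
python3 - <<'E'
from h import *
s,M=st()
for w in ((.655,-.13,.024),(.655,-.149,.024)):print(w,np.round(M.T@(np.array(w)-s['tcp_pos']),4))
fit('big',s['tcp_pos'][0],s['tcp_pos'][1]-.038,.035,"pics/e.png")
t,d=bot.grab_frame("top");cv2.imwrite("pics/e2.png",cv2.resize(t[80:290,220:480],(743,600))[...,::-1])
E
```

```text
17.97 tcp [ 0.6506 -0.0221  0.0223] zaxis [-0.023 -0.643 -0.766] xaxis [ 0.999  0.003 -0.032] q [-0.15  0.83 -0.36  1.64  0.92  1.3  -0.97] F [0.5 2.6 0.5]
(0.655, -0.13, 0.024) [0.004  0.0838 0.068 ]
(0.655, -0.149, 0.024) [0.004  0.0984 0.0802]
big 54 [ 0.6505 -0.0418] 0.0006
```

View pics/e2.png

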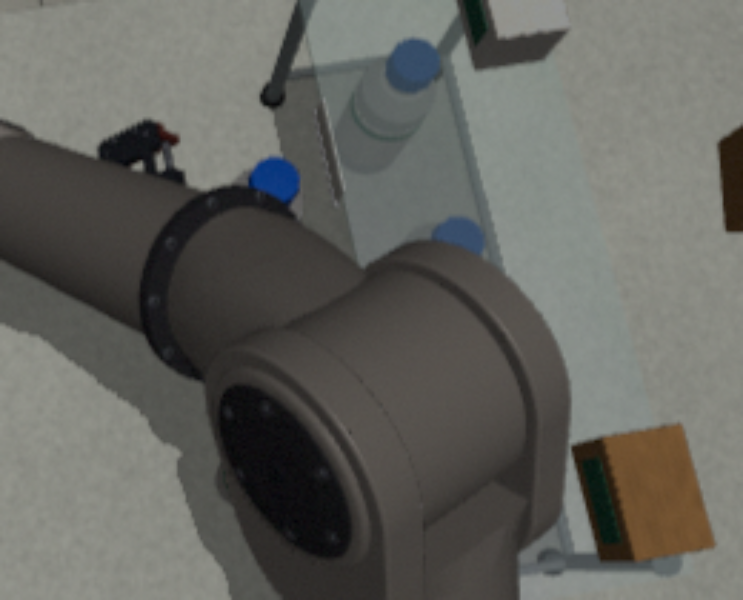

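```bash
cat >> h.py <<'E'
def caps(cam="top",hs=(.2,.165)):
    p,d=bot.grab_frame(cam);c=bot.camera_params(cam);P,r=pts(d.astype(float),c);b=p.astype(int)
    m=((b[...,2]>b[...,0]+40)&(b[...,2]>b[...,1]+25)).astype(np.uint8)
    n,l,S,ce=cv2.connectedComponentsWithStats(m)
    for i in range(1,n):
        if S[i,4]<25: continue
        rm=r[l==i].mean(0);print(cam,np.round(ce[i]),S[i,4],*[np.round((c['xyz']+rm*(h-.01-c['xyz'][2])/rm[2])[:2],3) for h in hs])
E
python3 -c "
from h import *
caps()"
```

```text
top [365. 101.] 147 [ 0.743 -0.19 ] [ 0.758 -0.203]
top [316. 142.] 204 [ 0.655 -0.048] [ 0.666 -0.055]
top [381. 162.] 120 [ 0.581 -0.195] [ 0.59  -0.208]
top [191. 317.] 185 [0.295 0.306] [0.293 0.312]
top [131. 337.] 91 [0.274 0.443] [0.271 0.454]
```

>>> step_arm(commands=[{"slide": [0.0004, 0.0076, 0.0061], "spin": 0}, {"slide": [0.0008, 0.0152, 0.0123], "spin": 0}, {"slide": [0.0012, 0.0228, 0.0184], "spin": 0}, {"slide": [0.0016, 0.0304, 0.0246], "spin": 0}, {"slide": [0.002, 0.038, 0.0308], "spin": 0}, {"slide": [0.0022, 0.0456, 0.037], "spin": 0}, {"slide": [0.0025, 0.0532, 0.0431], "spin": 0}, {"slide": [0.0028, 0.0608, 0.0493], "spin": 0}, {"slide": [0.003, 0.0684, 0.0554], "spin": 0}, {"slide": [0.003, 0.074, 0.06], "spin": 0}, {"slide": [0.003, 0.076, 0.0615], "spin": 0}, {"slide": [0.003, 0.076, 0.0615], "spin": 0}])

```text
time_s: 19.12
tcp_pos: [0.654, -0.1197, 0.0241]
ee_rot: [2.443, 0.032, 0.003]
wrist_force: [0.1, 1.0, -1.0]
width: 0.4
```

Run:
```python
from h import *
s,M=st()
for w in ((.655,-.145,.024),(.655,-.16,.024)):print(w,np.round(M.T@(np.array(w)-s['tcp_pos']),4))
fit('big',s['tcp_pos'][0],s['tcp_pos'][1]-.025,.035,"pics/f.png")
caps()
```

```text
19.12 tcp [ 0.654  -0.1197  0.0241] zaxis [-0.023 -0.643 -0.765] xaxis [ 0.999  0.003 -0.032] q [-0.03  0.8  -0.33  1.69  0.97  1.21 -0.9 ] F [ 0.1  1.  -1. ]
(0.655, -0.145, 0.024) [0.001  0.0194 0.0163]
(0.655, -0.16, 0.024) [0.0009 0.0309 0.026 ]
big 63 [ 0.654  -0.1405] 0.0008
top [365. 101.] 150 [ 0.743 -0.19 ] [ 0.758 -0.203]
top [354. 135.] 169 [ 0.658 -0.144] [ 0.669 -0.155]
top [383. 160.] 49 [ 0.584 -0.2  ] [ 0.593 -0.214]
top [312. 243.] 165 [0.415 0.009] [0.417 0.003]
top [171. 324.] 278 [0.289 0.352] [0.286 0.359]
```

View pics/f.png

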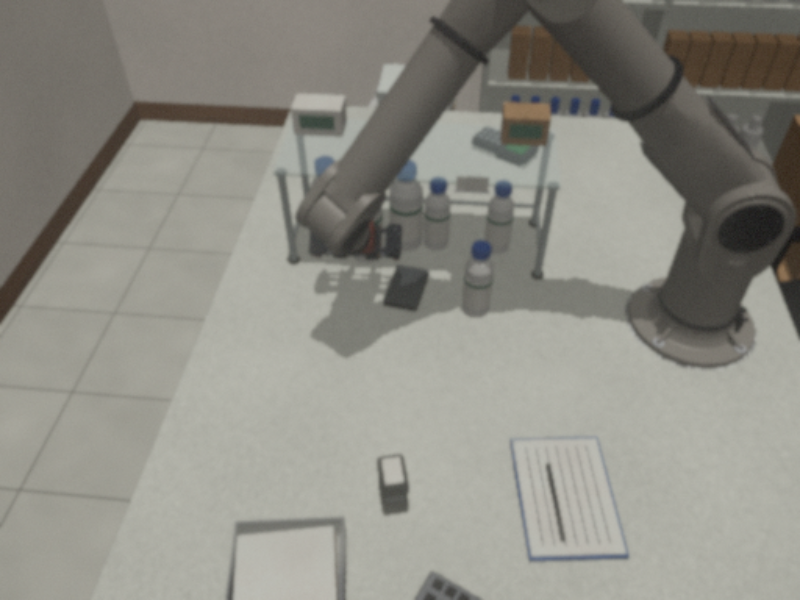

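>>> step_arm(commands=[{"slide": [0.0003, 0.006, 0.005], "spin": 0}, {"slide": [0.0006, 0.012, 0.01], "spin": 0}, {"slide": [0.001, 0.0165, 0.0139], "spin": 0}, {"slide": [0.001, 0.0194, 0.0163], "spin": 0}, {"slide": [0.001, 0.0194, 0.0163], "spin": 0}])

```text
time_s: 19.63
tcp_pos: [0.6551, -0.1454, 0.0239]
ee_rot: [2.443, 0.032, 0.002]
wrist_force: [1.1, 1.8, -0.6]
width: 0.402
```

Run:
```python
from h import *
s,M=st()
for w in ((.655,-.16,.024),):print(w,np.round(M.T@(np.array(w)-s['tcp_pos']),4))
caps()
```

```text
19.63 tcp [ 0.6551 -0.1454  0.0239] zaxis [-0.023 -0.643 -0.765] xaxis [ 0.999  0.002 -0.032] q [-0.    0.8  -0.32  1.7   0.99  1.19 -0.88] F [ 1.1  1.8 -0.6]
(0.655, -0.16, 0.024) [-0.0001  0.0112  0.0094]
top [365. 101.] 153 [ 0.743 -0.19 ] [ 0.758 -0.203]
top [365. 133.] 171 [ 0.658 -0.171] [ 0.67  -0.183]
top [312. 243.] 169 [0.415 0.009] [0.417 0.004]
top [171. 326.] 296 [0.284 0.353] [0.281 0.36 ]
```

>>> step_arm(commands=[{"slide": [0, 0.004, 0.0034], "spin": 0}, {"slide": [0, 0.008, 0.0067], "spin": 0}, {"slide": [0, 0.011, 0.0092], "spin": 0}, {"slide": [0, 0.0122, 0.0101], "spin": 0}, {"slide": [0, 0.0122, 0.0101], "spin": 0}])

```text
time_s: 20.1
tcp_pos: [0.6551, -0.1604, 0.0239]
ee_rot: [2.444, 0.032, 0.003]
wrist_force: [0.9, 1.3, -1.0]
width: 0.401
```

Run:
```python
from h import *
s,M=st()
for w in ((.655,-.05,.03),(.655,.1,.15),(.55,.12,.24),(.416,.12,.22)):print(w,np.round(M.T@(np.array(w)-s['tcp_pos']),4))
caps()
```

```text
20.1 tcp [ 0.6551 -0.1604  0.0239] zaxis [-0.022 -0.643 -0.766] xaxis [ 0.999  0.003 -0.032] q [ 0.02  0.79 -0.31  1.7   1.    1.17 -0.86] F [ 0.9  1.3 -1. ]
(0.655, -0.05, 0.03) [ 0.     -0.0806 -0.0756]
(0.655, 0.1, 0.15) [-0.0033 -0.1185 -0.2639]
(0.55, 0.12, 0.24) [-0.1111 -0.0784 -0.3434]
(0.416, 0.12, 0.22) [-0.2444 -0.0943 -0.325 ]
top [365. 101.] 147 [ 0.743 -0.191] [ 0.758 -0.204]
top [371. 133.] 165 [ 0.658 -0.186] [ 0.67  -0.199]
top [312. 243.] 171 [0.415 0.009] [0.417 0.003]
top [171. 324.] 276 [0.288 0.352] [0.286 0.36 ]
```

>>> step_arm(commands=[{"slide": [0, -0.02, -0.019], "spin": 0}, {"slide": [0, -0.0806, -0.0756], "spin": 0}, {"slide": [0, -0.0806, -0.0756], "spin": 0}, {"slide": [0, -0.0806, -0.0756], "spin": 0}, {"slide": [-0.003, -0.1185, -0.264], "spin": 0}, {"slide": [-0.003, -0.1185, -0.264], "spin": 0}, {"slide": [-0.003, -0.1185, -0.264], "spin": 0}, {"slide": [-0.003, -0.1185, -0.264], "spin": 0}, {"slide": [-0.003, -0.1185, -0.264], "spin": 0}, {"slide": [-0.15, -0.09, -0.34], "spin": 0}, {"slide": [-0.15, -0.09, -0.34], "spin": 0}, {"slide": [-0.15, -0.09, -0.34], "spin": 0}, {"slide": [-0.244, -0.1, -0.33], "spin": 0}, {"slide": [-0.244, -0.1, -0.33], "spin": 0}, {"slide": [-0.244, -0.1, -0.33], "spin": 0}, {"slide": [-0.244, -0.1, -0.33], "spin": 0}])

```text
time_s: 21.48
tcp_pos: [0.4111, 0.1285, 0.2212]
ee_rot: [2.443, 0.034, 0.009]
wrist_force: [-0.7, 0.3, -0.1]
width: 0.402
```

Run:
```python
from h import *
s,M=st()
for w in ((.418,.13,.1),(.418,.1,.02),(.418,.045,.02),(.418,.028,.02),(.442,-.12,.02)):print(w,np.round(M.T@(np.array(w)-s['tcp_pos']),4))
fit('big',.655,-.182,.035);fit('bf',.738,-.186,.035);fit('bn',.572,-.186,.035)
fit('slim',.416,.006,.027);caps()
```

```text
21.48 tcp [0.4111 0.1285 0.2212] zaxis [-0.02  -0.644 -0.765] xaxis [ 0.999  0.009 -0.034] q [-0.36  0.4  -0.57  1.88  0.57  1.57 -1.14] F [-0.7  0.3 -0.1]
(0.418, 0.13, 0.1) [ 0.011  -0.0789  0.0916]
(0.418, 0.1, 0.02) [ 0.0134 -0.1074  0.1722]
(0.418, 0.045, 0.02) [ 0.0129 -0.0653  0.2076]
(0.418, 0.028, 0.02) [ 0.0127 -0.0523  0.2185]
(0.442, -0.12, 0.02) [0.0353 0.0616 0.3133]
big 545 [ 0.6552 -0.1813] 0.0013
bf 510 [ 0.7393 -0.1849] 0.0013
bn 596 [ 0.5726 -0.1859] 0.0017
slim 301 [0.4157 0.0061] 0.001
top [365. 101.] 121 [ 0.743 -0.189] [ 0.758 -0.202]
top [371. 133.] 150 [ 0.658 -0.186] [ 0.669 -0.199]
top [381. 164.] 188 [ 0.576 -0.192] [ 0.584 -0.205]
top [382. 193.] 126 [ 0.504 -0.179] [ 0.509 -0.192]
top [312. 243.] 173 [0.415 0.009] [0.417 0.003]
top [395. 246.] 140 [ 0.376 -0.18 ] [ 0.376 -0.193]
top [132. 336.] 94 [0.277 0.441] [0.274 0.453]
top [194. 350.] 30 [0.226 0.308] [0.221 0.314]
```

>>> step_arm(commands=[{"slide": [0.011, -0.0789, 0.0916], "spin": 0}, {"slide": [0.011, -0.0789, 0.0916], "spin": 0}, {"slide": [0.011, -0.0789, 0.0916], "spin": 0}, {"slide": [0.0115, -0.1074, 0.1722], "spin": 0}, {"slide": [0.0115, -0.1074, 0.1722], "spin": 0}, {"slide": [0.0115, -0.1074, 0.1722], "spin": 0}, {"slide": [0.0115, -0.0845, 0.191], "spin": 0}, {"slide": [0.0115, -0.0845, 0.191], "spin": 0}, {"slide": [0.0115, -0.077, 0.1975], "spin": 0}, {"slide": [0.0115, -0.0693, 0.204], "spin": 0}, {"slide": [0.0115, -0.064, 0.2085], "spin": 0}, {"slide": [0.0115, -0.0585, 0.213], "spin": 0}, {"slide": [0.0117, -0.0523, 0.2185], "spin": 0}, {"slide": [0.0119, -0.0475, 0.2223], "spin": 0}, {"slide": [0.0121, -0.0475, 0.2223], "spin": 0}], grip=0.2)

```text
time_s: 22.98
tcp_pos: [0.4223, 0.0205, 0.0194]
ee_rot: [2.443, 0.032, 0.003]
wrist_force: [0.0, 0.1, 0.1]
width: 0.204
```

Run:
```python
from h import *
s,M=st();print(s['width'])
for w in ((.421,-.02,.02),(.442,-.12,.02)):print(w,np.round(M.T@(np.array(w)-s['tcp_pos']),4))
fit('slim',s['tcp_pos'][0],s['tcp_pos'][1]-.027,.027);caps()
```

```text
22.98 tcp [0.4223 0.0205 0.0194] zaxis [-0.023 -0.643 -0.766] xaxis [ 0.999  0.003 -0.032] q [-0.29  0.66 -0.45  2.11  0.83  1.18 -1.34] F [0.  0.1 0.1]
0.20440799549934532
(0.421, -0.02, 0.02) [-0.0014  0.0314  0.0256]
(0.442, -0.12, 0.02) [0.0193 0.1085 0.0894]
slim 0 [ 0.4223 -0.0065] nan
top [365. 101.] 99 [ 0.742 -0.19 ] [ 0.756 -0.203]
top [371. 133.] 140 [ 0.657 -0.185] [ 0.669 -0.198]
top [380. 164.] 182 [ 0.576 -0.191] [ 0.584 -0.205]
top [382. 193.] 122 [ 0.504 -0.179] [ 0.51  -0.192]
top [171. 321.] 253 [0.294 0.352] [0.291 0.36 ]
  return _methods._mean(a, axis=axis, dtype=dtype,
  ret = ret.dtype.type(ret / rcount)
```

Run:
```python
from h import *
p,d=bot.grab_frame("wrist");q,_=bot.grab_frame("side")
cv2.imwrite("pics/g.png",np.hstack([cv2.resize(p,(400,300)),cv2.resize(q[90:240,190:390],(400,300))])[...,::-1])
c=bot.camera_params("wrist");P,_=pts(d.astype(float),c)
m=(P[...,2]>.05)&(P[...,2]<.1)&(abs(P[...,0]-.42)<.05)&(abs(P[...,1])<.05)
print(m.sum(),np.round(np.percentile(P[m],[2,50,98],axis=0),3).tolist())
```

```text
2343 [[0.412, 0.018, 0.051], [0.424, 0.028, 0.072], [0.437, 0.031, 0.1]]
```

View pics/g.png

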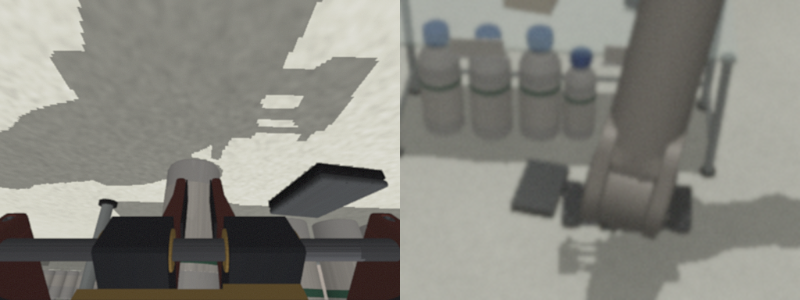

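```bash
cat >> h.py <<'E'
def wfit(x,y,r,lo,hi):
    from scipy.optimize import least_squares
    p,d=bot.grab_frame("wrist");P,_=pts(d.astype(float),bot.camera_params("wrist"))
    b=p.astype(int);g=(abs(b[...,0]-b[...,2])<25)&(b.min(2)>70)
    m=g&(P[...,2]>lo)&(P[...,2]<hi)&(np.hypot(P[...,0]-x,P[...,1]-y)<r+.015)
    q=P[m]
    f=lambda p:np.hypot(*(q[:,:2]-p).T)-r
    s=least_squares(f,(x,y),loss='soft_l1',f_scale=.001)
    print('wrist',lo,hi,len(q),np.round(s.x,4),np.round(np.median(abs(f(s.x))),4),'x',np.round(np.percentile(q[:,0],[1,99]),3))
E
python3 - <<'E'
from h import *
for lo,hi in((.003,.03),(.03,.06),(.06,.09),(.09,.115)): wfit(.42,.004,.027,lo,hi)
E
```

```text
wrist 0.003 0.03 1815 [0.4164 0.0011] 0.0003 x [0.391 0.441]
wrist 0.03 0.06 1488 [0.4163 0.0018] 0.0004 x [0.391 0.432]
wrist 0.06 0.09 710 [0.4164 0.0016] 0.0004 x [0.413 0.434]
wrist 0.09 0.115 1627 [0.4163 0.0012] 0.0005 x [0.411 0.439]
```

>>> step_arm(commands=[{"slide": [0, -0.0115, -0.0096], "spin": 0}, {"slide": [-0.0065, -0.0115, -0.0096], "spin": 0}, {"slide": [-0.0065, -0.0115, -0.0096], "spin": 0}, {"slide": [-0.0065, -0.006, -0.005], "spin": 0}, {"slide": [-0.0065, 0.0, 0.0], "spin": 0}, {"slide": [-0.006, 0.006, 0.005], "spin": 0}, {"slide": [-0.0052, 0.012, 0.01], "spin": 0}, {"slide": [-0.0044, 0.018, 0.015], "spin": 0}, {"slide": [-0.0034, 0.024, 0.02], "spin": 0}, {"slide": [-0.0024, 0.03, 0.025], "spin": 0}, {"slide": [-0.0018, 0.034, 0.0283], "spin": 0}, {"slide": [-0.0015, 0.036, 0.03], "spin": 0}])

```text
time_s: 24.38
tcp_pos: [0.421, -0.0262, 0.0194]
ee_rot: [2.444, 0.032, 0.003]
wrist_force: [0.2, 1.1, -0.0]
width: 0.203
```

Run:
```python
from h import *
s,M=st();t=s['tcp_pos']
for w in ((.43,-.08,.02),(.436,-.12,.02)):print(w,np.round(M.T@(np.array(w)-t),4))
for lo,hi in((.003,.05),(.06,.115)): wfit(t[0],t[1]-.019,.027,lo,hi)
```

```text
24.38 tcp [ 0.421  -0.0262  0.0194] zaxis [-0.022 -0.643 -0.766] xaxis [ 0.999  0.003 -0.032] q [-0.23  0.63 -0.42  2.16  0.88  1.13 -1.31] F [ 0.2  1.1 -0. ]
(0.43, -0.08, 0.02) [0.0088 0.0418 0.0339]
(0.436, -0.12, 0.02) [0.0147 0.0726 0.0595]
wrist 0.003 0.05 2818 [ 0.4209 -0.0434] 0.0004 x [0.395 0.447]
wrist 0.06 0.115 2497 [ 0.4209 -0.0431] 0.0005 x [0.409 0.436]
```

>>> step_arm(commands=[{"slide": [0.0012, 0.006, 0.0049], "spin": 0}, {"slide": [0.0025, 0.013, 0.0107], "spin": 0}, {"slide": [0.004, 0.02, 0.0164], "spin": 0}, {"slide": [0.0055, 0.027, 0.0221], "spin": 0}, {"slide": [0.007, 0.034, 0.0279], "spin": 0}, {"slide": [0.0085, 0.041, 0.0336], "spin": 0}, {"slide": [0.01, 0.048, 0.0394], "spin": 0}, {"slide": [0.0115, 0.055, 0.0451], "spin": 0}, {"slide": [0.013, 0.062, 0.0508], "spin": 0}, {"slide": [0.0142, 0.069, 0.0566], "spin": 0}, {"slide": [0.0147, 0.0726, 0.0595], "spin": 0}, {"slide": [0.0147, 0.0726, 0.0595], "spin": 0}])

```text
time_s: 25.48
tcp_pos: [0.4359, -0.1204, 0.02]
ee_rot: [2.443, 0.032, 0.002]
wrist_force: [-0.1, 0.6, -0.9]
width: 0.195
```

Run:
```python
from h import *
s,M=st();t=s['tcp_pos']
for w in ((.4425,-.15,.02),(.4425,-.165,.02)):print(w,np.round(M.T@(np.array(w)-t),4))
for lo,hi in((.003,.05),(.06,.115)): wfit(t[0],t[1]-.019,.027,lo,hi)
fit('sf',.509,-.186,.027);fit('sn',.376,-.187,.027);caps()
```

```text
25.48 tcp [ 0.4359 -0.1204  0.02  ] zaxis [-0.023 -0.643 -0.765] xaxis [ 0.999  0.002 -0.032] q [-0.09  0.6  -0.35  2.21  0.99  1.04 -1.22] F [-0.1  0.6 -0.9]
(0.4425, -0.15, 0.02) [0.0065 0.0228 0.0189]
(0.4425, -0.165, 0.02) [0.0065 0.0343 0.0286]
wrist 0.003 0.05 2837 [ 0.4361 -0.1367] 0.0004 x [0.41  0.462]
wrist 0.06 0.115 2532 [ 0.4361 -0.137 ] 0.0005 x [0.424 0.452]
sf 157 [ 0.5119 -0.1878] 0.0029
sn 76 [ 0.3759 -0.1872] 0.001
top [365. 102.] 64 [ 0.741 -0.189] [ 0.755 -0.202]
top [370. 133.] 136 [ 0.657 -0.185] [ 0.668 -0.198]
top [380. 164.] 176 [ 0.576 -0.192] [ 0.584 -0.205]
top [382. 193.] 123 [ 0.504 -0.179] [ 0.509 -0.192]
top [172. 324.] 272 [0.288 0.352] [0.285 0.359]
```

>>> step_arm(commands=[{"slide": [0.0012, 0.006, 0.005], "spin": 0}, {"slide": [0.0024, 0.012, 0.01], "spin": 0}, {"slide": [0.0036, 0.018, 0.015], "spin": 0}, {"slide": [0.0048, 0.024, 0.02], "spin": 0}, {"slide": [0.0056, 0.0295, 0.0246], "spin": 0}, {"slide": [0.006, 0.033, 0.0275], "spin": 0}, {"slide": [0.0062, 0.0351, 0.0292], "spin": 0}, {"slide": [0.0062, 0.0351, 0.0292], "spin": 0}])

```text
time_s: 26.4
tcp_pos: [0.4423, -0.1653, 0.0199]
ee_rot: [2.444, 0.032, 0.003]
wrist_force: [-0.2, 0.1, -1.0]
width: 0.199
```

Run:
```python
from h import *
s,M=st();t=s['tcp_pos']
for w in ((.4425,-.08,.025),(.442,.05,.12),(.44,.2,.3)):print(w,np.round(M.T@(np.array(w)-t),4))
for lo,hi in((.003,.05),(.06,.115)): wfit(t[0],t[1]-.017,.027,lo,hi)
```

```text
26.4 tcp [ 0.4423 -0.1653  0.0199] zaxis [-0.023 -0.643 -0.766] xaxis [ 0.999  0.003 -0.032] q [-0.03  0.59 -0.31  2.21  1.05  1.   -1.18] F [-0.2  0.1 -1. ]
(0.4425, -0.08, 0.025) [ 0.0002 -0.0621 -0.0588]
(0.442, 0.05, 0.12) [-0.0029 -0.1006 -0.2151]
(0.44, 0.2, 0.3) [-0.0102 -0.1    -0.4493]
wrist 0.003 0.05 3636 [ 0.4425 -0.1822] 0.0006 x [0.401 0.483]
wrist 0.06 0.115 2531 [ 0.4423 -0.1823] 0.0005 x [0.431 0.458]
```

Slim bottle is in place; back out.

>>> step_arm(commands=[{"slide": [0, -0.015, -0.014], "spin": 0}, {"slide": [0, -0.062, -0.059], "spin": 0}, {"slide": [0, -0.062, -0.059], "spin": 0}, {"slide": [0, -0.062, -0.059], "spin": 0}, {"slide": [-0.003, -0.1, -0.215], "spin": 0}, {"slide": [-0.003, -0.1, -0.215], "spin": 0}, {"slide": [-0.003, -0.1, -0.215], "spin": 0}, {"slide": [-0.003, -0.1, -0.215], "spin": 0}, {"slide": [-0.01, -0.1, -0.449], "spin": 0}, {"slide": [-0.01, -0.1, -0.449], "spin": 0}, {"slide": [-0.01, -0.1, -0.449], "spin": 0}, {"slide": [-0.01, -0.1, -0.449], "spin": 0}, {"slide": [-0.01, -0.1, -0.449], "spin": 0}, {"slide": [-0.01, -0.1, -0.449], "spin": 0}])

```text
time_s: 27.67
tcp_pos: [0.44, 0.2032, 0.3028]
ee_rot: [2.447, 0.03, 0.006]
wrist_force: [0.6, 0.2, 0.0]
width: 0.2
```

Run:
```python
from h import *
st()
for i,a in enumerate([('big',.655,-.182,.035),('bf',.738,-.186,.035),('bn',.572,-.186,.035),('slim',.442,-.183,.027),('sf',.509,-.186,.027),('sn',.376,-.187,.027)]):
    P,p=fit(*a,name="pics/h.png" if i==0 else None)
for k in("stamp_center","ink_pad_center"):
    for t in bot.trace("side",k)[:1]:
        q=P[t['region']];print(k,np.round(np.median(q,0),3),np.round(np.percentile(q,[3,97],axis=0),3).tolist())
```

```text
27.67 tcp [0.44   0.2032 0.3028] zaxis [-0.019 -0.641 -0.768] xaxis [ 1.     0.006 -0.03 ] q [-0.45  0.43 -0.56  1.64  0.54  1.78 -1.09] F [0.6 0.2 0. ]
big 544 [ 0.6552 -0.1811] 0.0014
bf 504 [ 0.7394 -0.1847] 0.0012
bn 315 [ 0.5744 -0.1865] 0.0013
slim 0 [ 0.442 -0.183] nan
sf 4 [ 0.5079 -0.1856] 0.0007
sn 0 [ 0.376 -0.187] nan
stamp_center [0.531 0.454 0.078] [[0.509, 0.41, -0.001], [0.557, 0.468, 0.084]]
ink_pad_center [ 0.557 -0.016  0.016] [[0.521, -0.071, 0.002], [0.593, 0.025, 0.021]]
  return _methods._mean(a, axis=axis, dtype=dtype,
  ret = ret.dtype.type(ret / rcount)
```

View pics/h.png

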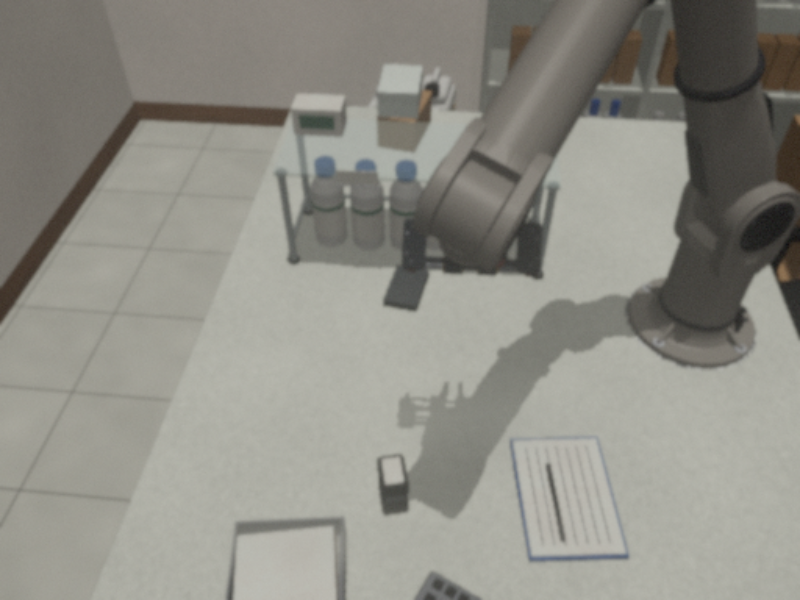

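>>> step_arm(commands=[{"slide": [0.28, -0.1, -0.05], "spin": 0}, {"slide": [0.28, -0.1, -0.05], "spin": 0}, {"slide": [0.28, -0.1, -0.05], "spin": 0}, {"slide": [0.28, -0.1, -0.05], "spin": 0}, {"slide": [0.28, -0.1, -0.05], "spin": 0}, {"slide": [0.28, -0.1, -0.05], "spin": 0}, {"slide": [0.28, -0.1, -0.05], "spin": 0}, {"slide": [0.28, -0.1, -0.05], "spin": 0}])

```text
time_s: 28.73
tcp_pos: [0.7221, 0.3096, 0.2605]
ee_rot: [2.438, 0.032, 0.003]
wrist_force: [0.6, 0.4, -1.5]
width: 0.197
```

Run:
```python
from h import *
st()
for i,a in enumerate([('bn',.572,-.186,.035),('slim',.442,-.183,.027),('sf',.509,-.186,.027),('sn',.376,-.187,.027)]):
    P,p=fit(*a,name="pics/i.png" if i==0 else None)
caps()
```

```text
28.73 tcp [0.7221 0.3096 0.2605] zaxis [-0.023 -0.647 -0.762] xaxis [ 0.999  0.003 -0.032] q [-0.69  0.95 -0.06  0.77  0.57  1.91 -0.66] F [ 0.6  0.4 -1.5]
bn 431 [ 0.5717 -0.1861] 0.0019
slim 330 [ 0.4423 -0.1818] 0.0016
sf 354 [ 0.5086 -0.1863] 0.0015
sn 299 [ 0.3755 -0.1873] 0.0012
top [365. 101.] 149 [ 0.743 -0.191] [ 0.758 -0.204]
top [371. 133.] 168 [ 0.658 -0.186] [ 0.67  -0.199]
top [381. 164.] 186 [ 0.576 -0.192] [ 0.584 -0.205]
top [382. 193.] 126 [ 0.504 -0.179] [ 0.509 -0.192]
top [386. 220.] 133 [ 0.44  -0.174] [ 0.443 -0.186]
top [395. 246.] 142 [ 0.376 -0.18 ] [ 0.376 -0.192]
top [131. 345.] 69 [0.258 0.444] [0.254 0.455]
```

View pics/i.png

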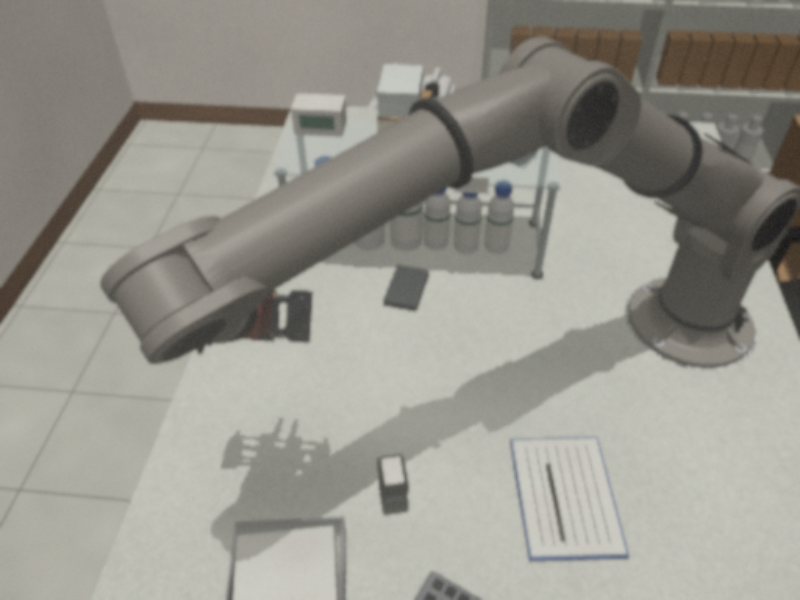

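Both bottles stand in line in their gaps (slim at about pixel 467,225). Pad and stamp are where they were, and the arm is clear of everything.

```bash
python3 -c "
from bench import bot
print(bot.sign_off())"
```

```text
the job is handed in; nothing more can be done
None
```

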